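# Stand the weighted ball float heavy end down in its pipe stand

### The arm

A 6-joint arm with a two-finger parallel gripper is mounted at the origin on the work surface. World frame = base frame: x ahead of the robot, y to its left, z up, the work surface at z = 0. Lengths are in mm, angles in degrees, forces in N, time in s.
With the tool pointing down it reaches from about 275 to 725 mm from the base axis. Payload 15.9 kg.
Tool frame: the origin (TCP) lies midway between the tips of the shut fingers; the grasp point (between the pads) lies 19 mm behind it; z points along the fingers, y is the direction in which the jaws open and shut (so a half turn about z gives the same grasp; the last joint's range is limited). The gripper opens to 85 mm and grips with 20 to 120 N. Pads are 22 mm wide; open, the fingers measure 114 mm over their backs; the gripper's body (76 mm by 85 mm) begins 54 mm behind the grasp point. The pads swing forward as they close: fully open they stand 13 mm farther back than shut.
Start: joints at [66.291, 12.198, -1.971, 75.831, 0, 90], TCP at [201.038, 457.787, 231.306] pointing down, gripper open.
Joint ranges: [-170.91, 170.91], [-42.67, 98.43], [-65.05, 77.54], [-120.47, 116.71], [-90, 82.35], [-180, 180]. Speed limits (degrees/s): [108.29, 108.29, 136.94, 147.25, 180, 180].

### API

Orientations are given as a 3x3 rotation matrix whose columns are the frame's x, y, z axes.
In Python, from rig import status, viewer, ticket gives the robot as it stands.
- The arm moves only by the tool move_arm, never from a script. Its argument "rows" is a list of rows, each an object with "translation": the shift along the tool's x, y, z in m, a list of three; "spin": the turn about the tool's z in degrees; "hand": the finger opening in m, from 0 to 0.0854. A call has 1 to 8 rows; each row is the pose to reach, as a shift and turn from the pose commanded when the call began, along the tool's axes at that moment; what a row does not reach only later rows make up. A row lasts 1/12 s, in which the tool goes at most 41.7 mm and 7.16 degrees, less where a joint would pass 70% of its speed; a pose out of reach is approached as far as the arm can. A call with a gripper value outside its range is refused whole. The fingers move at their own pace and stop on an object; the grip force is fixed at half the most. Time passes only in rows, so rows that repeat a pose let the fingers close. It gives the time, the measured TCP pose, the force and the opening at its end, in the units of the state.
- status.read_state(): the state, without advancing time (a new reading comes with each control period).
- viewer.capture(name): name is "side" or "top" or "wrist"; returns the picture (480x640x3 uint8, blue, green, red); there is no depth.
- viewer.get_calibration(name): a dict with "fx", "fy", "cx", "cy" (pixels), "camera_from_world" (4x4, takes a point from world to camera coordinates). Camera axes: x right, y up, looking along -z (the intrinsics and any distortion apply to the point x, -y, -z); pixel columns grow to the right and rows downward; lengths in mm; the calibration is good to about 2 mm. A picture is of the moment at which its call begins: read the wrist's pose just before it. get_calibration takes no time and is no camera call; for the wrist camera it gives the pose at the moment of the call.
- ticket.close_job(): hands the job in, once; it reports no verdict.
The state is a dict: "time": time; "joint_pos": joint angles; "joint_vel": joint speeds; "effort": joint torques, N m; "tool_pos": TCP position; "ee_rot": TCP orientation; "wrist_force": force on the tool from outside, world axes, zero at the start; "ft_torque": the same for the moment, N m; "opening": finger opening in mm.
Only numpy, scipy, OpenCV 4.12 (cv2) and the standard library are available. Lean on these libraries where they do the work, as an engineer would, in place of code of your own. Each camera call takes 0.05 s, during which the arm holds its last target.

### The job

Lift the ball float off its forked rest by the flat round bosses on the two sides of its ball, let it swing so that its heavy end hangs down, and then stand it upright, heavy end down, in the short pipe with the square foot, so that the ball sits on the pipe's rim. Let go of it, and leave the tow ball where it is.

Things in the scene. Friction and masses are not known exactly. Their poses are not given: they have to be found in the camera images.
- float_mid (a point): Ball centre of the tank float: bare metal ball, 44 mm, with two like stems (15 mm thick) on opposite sides, 84 mm over all, 140 g. Lead sealed in one stem, unseen, makes that end heavy. A pin through the ball, level, square to the stems, ends in two flat steel bosses (20 mm discs, 54 mm over both). Held by the bosses, the float swings on the pin like a pendulum. x runs along the stems.
- rest: Dark steel forked rest, fixed to the bench; the float starts level on it, ball centre 42 mm above the bench. Plate 100 x 60 mm, 6 mm thick, with two fork-topped posts 68 mm apart along x (6 mm thick, 55 mm tall, 42 mm wide at the top) that carry the stems; ball and bosses are free between them, with the pin along y. Origin at the centre of its underside, right below the ball.
- stand_mouth (a point): Centre of the open top of the pipe stand: a bare steel pipe upright on a 90 x 90 mm dark steel foot fixed to the bench. Pipe 36 mm outside and 28 mm inside diameter, 50 mm deep, rim 56 mm above the bench. A stem of the float goes in, the ball does not: it rests on the rim, its centre 17 mm above this point. z is up.
- towball: A bystander: dark steel tow ball, a 46 mm ball on a single short collared foot, 71 mm tall, standing on the bench. Origin at the centre of its underside.

How it is judged:
By the outcome, as a careful person would: the job done as asked, in the order asked, and still so for the second after the job is handed in, with the robot touching nothing.
It also fails if it takes over 48 s, if anything falls off the work surface, if the arm or the gripper's body presses on something with over 40 N, if the wrist force passes 120 N, or if a joint passes its speed limit or range.

## Working session

There is one attempt and no reset: what is moved stays moved. The work goes in short steps, Python scripts to look and compute and a tool call to move; the robot and the scene stay as the last step left them, time stands still between calls to the robot, and variables do not carry over. Pictures are saved under pics/ and viewed, and the job is handed in when it is done.

Besides the shell and the picture viewer there is one more tool, called after ">>>" by a JSON object that holds its "name" and its "arguments". move_arm: Moves the arm, as the interface text tells. Its arguments: {"type":"object","properties":{"rows":{"type":"array"}},"required":["rows"]}

```bash
mkdir -p pics
cat > h.py <<'E'
import numpy as np, cv2
from rig import status, viewer, ticket
def cap(n,f):
    im=viewer.capture(n); cv2.imwrite('pics/'+f+'.png',im); return im
def ray(n,u,v,c=None):
    c=c or viewer.get_calibration(n); T=np.array(c['camera_from_world'])
    d=np.array([(u-c['cx'])/c['fx'],-(v-c['cy'])/c['fy'],-1.0])
    R=T[:3,:3]; o=-R.T@T[:3,3]; d=R.T@d; return o,d/np.linalg.norm(d)
def plane(n,u,v,z,c=None):
    o,d=ray(n,u,v,c); return o+d*(z-o[2])/d[2]
def proj(n,p,c=None):
    c=c or viewer.get_calibration(n); T=np.array(c['camera_from_world']); q=T[:3,:3]@np.array(p,float)+T[:3,3]
    return np.array([c['cx']+c['fx']*q[0]/-q[2], c['cy']+c['fy']*(-q[1])/-q[2]])
def tri(r1,r2):
    (o1,d1),(o2,d2)=r1,r2
    A=np.stack([d1,-d2],1); t=np.linalg.lstsq(A,o2-o1,rcond=None)[0]
    a=o1+d1*t[0]; b=o2+d2*t[1]; return (a+b)/2,np.linalg.norm(a-b)
E
python3 - <<'E'
from h import *
np.set_printoptions(precision=2,suppress=True)
print(status.read_state())
for n in ['top','side','wrist']:
    print(n,viewer.get_calibration(n)); cap(n,n+'0')
E
```

```text
{'time': 0.0, 'joint_pos': array([66.29, 12.22, -2.01, 75.83, -0.  , 90.  ]), 'joint_vel': array([-0.  ,  0.1 ,  0.01,  0.08,  0.02,  0.04]), 'effort': array([  0.  , -68.62,  48.71,   0.02,  -0.  ,   0.  ]), 'tool_pos': array([200.9 , 457.5 , 230.83]), 'ee_rot': array([[-0.92,  0.4 , -0.  ],
       [ 0.4 ,  0.92, -0.  ],
       [-0.  , -0.  , -1.  ]]), 'wrist_force': array([ 1.16,  1.62, -0.48]), 'ft_torque': array([-0.03,  0.02, -0.01]), 'opening': 85.33106892394304}
top {'fx': 503.1936397241751, 'fy': 503.1936397241751, 'cx': 313.41927469477884, 'cy': 246.15135785337196, 'camera_from_world': array([[   0.  ,   -1.  ,    0.  ,   14.36],
       [   0.98,    0.  ,    0.2 , -527.82],
       [  -0.2 ,    0.  ,    0.98, -700.32],
       [   0.  ,    0.  ,    0.  ,    1.  ]])}
side {'fx': 545.6540254384554, 'fy': 545.6540254384554, 'cx': 317.22814816827736, 'cy': 234.30237971562892, 'camera_from_world': array([[  -0.98,   -0.2 ,    0.01,  534.58],
       [   0.1 ,   -0.48,    0.87, -116.72],
       [  -0.17,    0.85,    0.49, -721.41],
       [   0.  ,    0.  ,    0.  ,    1.  ]])}
wrist {'fx': 345.9959181951472, 'fy': 345.9959181951472, 'cx': 324.6564151726837, 'cy': 242.06198326110436, 'camera_from_world': array([[   0.4 ,    0.92,   -0.  , -499.31],
       [  -0.88,    0.39,   -0.27,   34.99],
       [  -0.25,    0.11,    0.96, -376.57],
       [   0.  ,    0.  ,    0.  ,    1.  ]])}
```

View pics/top0.png

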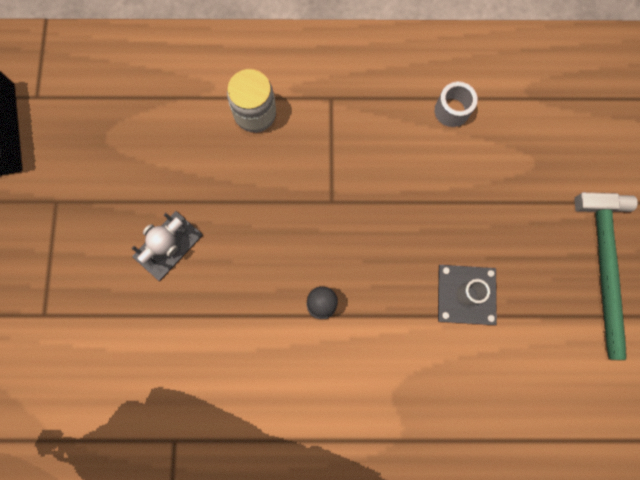

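View pics/side0.png

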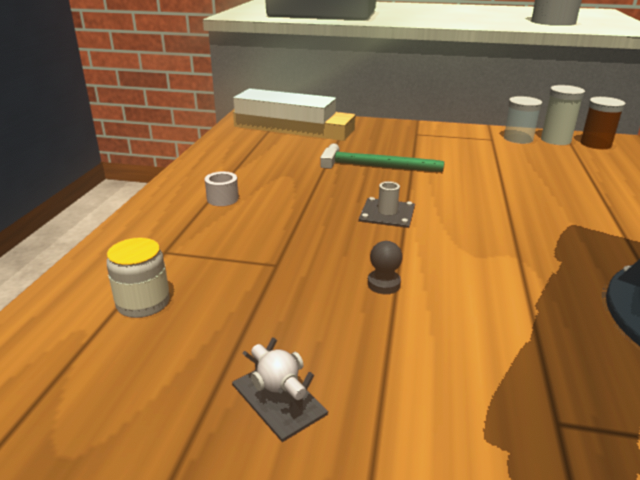

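View pics/wrist0.png

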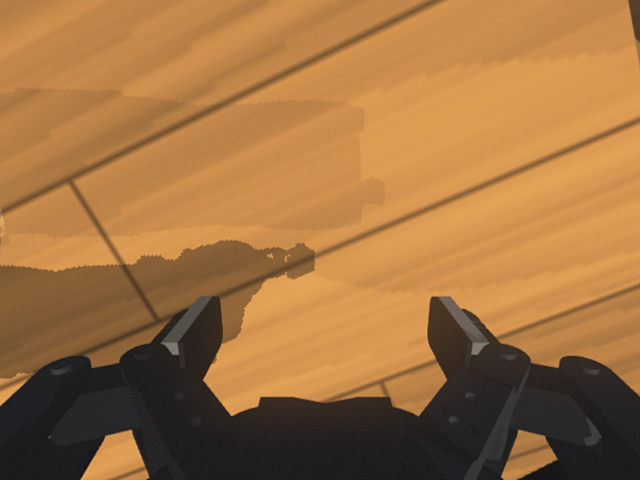

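The top view shows the float and rest near (160,240), tow ball at (322,302) and stand mouth at (478,291). The side view shows the float at (277,370), tow ball at (386,258) and stand at (389,187). The wrist camera sees only the bench. I'll zoom in to measure.

Run:
```python
from h import *
a=cv2.imread('pics/top0.png')
x=np.hstack([cv2.resize(a[200:290,120:215],None,fx=4,fy=4,interpolation=2),cv2.resize(a[255:345,430:505],None,fx=4,fy=4,interpolation=2)])
b=cv2.imread('pics/side0.png')
y=cv2.resize(b[325:445,220:340],None,fx=4,fy=4,interpolation=2)
cv2.imwrite('pics/z1.png',x);cv2.imwrite('pics/z2.png',y)
```

```text
(no output)
```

View pics/z1.png

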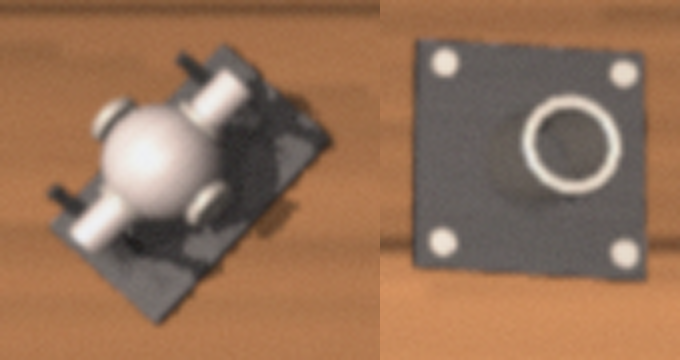

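View pics/z2.png

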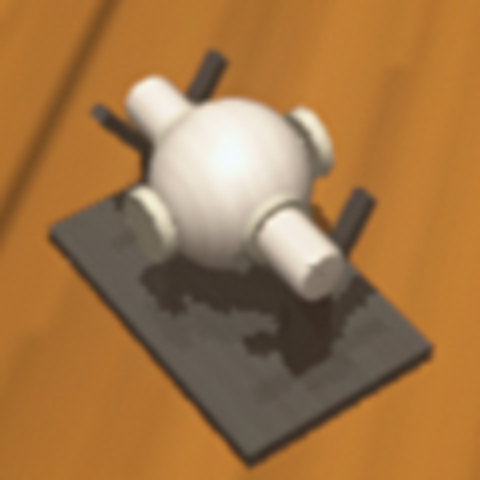

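Run:
```python
from h import *
np.set_printoptions(precision=2,suppress=True)
a=cv2.imread('pics/top0.png').astype(int); b=cv2.imread('pics/side0.png').astype(int)
# white mask (low saturation, bright)
def mask(im,x0,y0,x1,y1):
    m=np.zeros(im.shape[:2],np.uint8); s=im[y0:y1,x0:x1]
    m[y0:y1,x0:x1]=((s.min(2)>120)&(s.max(2)-s.min(2)<60)).astype(np.uint8)*255; return m
def ballc(m):
    d=cv2.distanceTransform(m,cv2.DIST_L2,5); _,v,_,p=cv2.minMaxLoc(d); 
    ys,xs=np.where(d>v-0.6); return (xs.mean(),ys.mean()),v
mt=mask(a,120,200,215,290); ms=mask(b,220,325,340,445)
(ct,rt),(cs,rs)=ballc(mt),ballc(ms); print(ct,rt,cs,rs)
for p,q in [(ct,cs),((160.5,240.2),(277.5,370.7))]:
    print('tri',tri(ray('top',*p),ray('side',*q)),'top@42',plane('top',*p,42),'side@42',plane('side',*q,42))
Z=lambda u,v:(120+u/4,200+v/4)
t1=plane('top',*Z(234,84),42+5);t2=plane('top',*Z(88,236),42+5)
b1=plane('top',*Z(113,119),42);b2=plane('top',*Z(209,203),42)
for p,q in((t1,t2),(b1,b2)): d=p-q; print(p,q,(p+q)/2,np.linalg.norm(d),np.degrees(np.arctan2(d[1],d[0])))
W=lambda u,v:(430+(u-380)/4,255+v/4)
# ring fit
m=mask(a,455,270,500,312); n,l,st,c=cv2.connectedComponentsWithStats(m)
k=1+np.argmax(st[1:,4]); cn=cv2.findContours((l==k).astype(np.uint8),cv2.RETR_EXTERNAL,cv2.CHAIN_APPROX_NONE)[0][0]
e=cv2.fitEllipse(cn);print('ring',e,plane('top',*e[0],56))
f=[plane('top',*W(*p),6)for p in((446,62),(624,73),(443,241),(625,254))];print('foot',np.mean(f,0),f[0]-f[3])
m=mask(b,375,175,405,192);n,l,st,c=cv2.connectedComponentsWithStats(m);print(st[1:],c[1:])
s=status.read_state();print(s['time'],s['tool_pos'])
bb=b[170:230,350:425].astype(np.uint8);cv2.imwrite('pics/z3.png',cv2.resize(bb,None,fx=8,fy=8,interpolation=2))
print('proj rim in side',proj('side',plane('top',*e[0],56)), 'tow',plane('top',322,302,48))
```

```text
(np.float64(157.2), np.float64(239.4)) 12.190698623657227 (np.float64(275.0), np.float64(366.57142857142856)) 16.78759765625
tri (array([539.54, 250.71,  48.95]), np.float64(1.9684350892247278)) top@42 [540.04 252.75  42.  ] side@42 [542.74 243.42  42.  ]
tri (array([538.9 , 247.93,  41.07]), np.float64(0.2131372430418328)) top@42 [538.8  247.66  42.  ] side@42 [538.5  248.89  42.  ]
[567.68 220.58  47.  ] [508.87 272.06  47.  ] [538.27 246.32  47.  ] 78.16272978429188 -41.197945572281085
[555.09 267.35  42.  ] [522.5  228.88  42.  ] [538.79 248.12  42.  ] 50.41613094711006 49.72938858746068
ring ((477.415771484375, 290.4891662597656), (23.452777862548828, 25.18916130065918), 124.32110595703125) [ 461.29 -225.3    56.  ]
foot [ 461.12 -227.67    6.  ] [74.99 65.5   0.  ]
[[380 182  20   8  70]] [[389.33 186.19]]
0.15 [200.95 457.54 230.92]
proj rim in side [389.23 184.46] tow [444.84   2.38  48.  ]
```

View pics/z3.png

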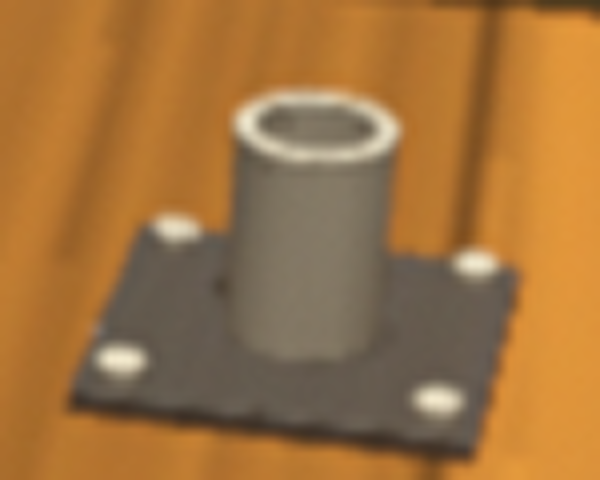

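The two views agree on the ball at (538.8, 247.9, z≈41) with the pin at about 49.3°. The stand mouth is at about (461, -226, 56). I'm moving above the float.

>>> {"name": "move_arm", "arguments": {"rows": [{"translation":[-0.394,-0.056,0],"spin":17,"hand":0.085},{"translation":[-0.394,-0.056,0],"spin":17,"hand":0.085},{"translation":[-0.394,-0.056,0],"spin":17,"hand":0.085},{"translation":[-0.394,-0.056,0],"spin":17,"hand":0.085},{"translation":[-0.394,-0.056,0],"spin":17,"hand":0.085},{"translation":[-0.394,-0.056,0],"spin":17,"hand":0.085},{"translation":[-0.394,-0.056,0],"spin":17,"hand":0.085},{"translation":[-0.394,-0.056,0],"spin":17,"hand":0.085}]}}

```text
time: 0.82
tool_pos: [485.8, 280.5, 231.2]
ee_rot: [[-0.758, 0.652, -0.0], [0.652, 0.758, -0.0], [0.0, -0.0, -1.0]]
wrist_force: [0.1, 0.8, 1.2]
opening: 84.8
```

>>> {"name": "move_arm", "arguments": {"rows": [{"translation":[-0.08,0,0],"spin":0,"hand":0.085}]}}

```text
time: 0.9
tool_pos: [517.6, 253.8, 230.9]
ee_rot: [[-0.758, 0.652, -0.0], [0.652, 0.758, 0.0], [0.0, -0.0, -1.0]]
wrist_force: [1.7, 0.9, -0.1]
opening: 85.1
```

>>> {"name": "move_arm", "arguments": {"rows": [{"translation":[0,0,0],"spin":0,"hand":0.085},{"translation":[0,0,0],"spin":0,"hand":0.085}]}}

```text
time: 1.07
tool_pos: [517.1, 253.3, 230.5]
ee_rot: [[-0.756, 0.655, -0.001], [0.655, 0.756, -0.001], [0.0, -0.001, -1.0]]
wrist_force: [-0.7, -0.1, -0.1]
opening: 85.1
```

Run:
```python
from h import *
np.set_printoptions(precision=3,suppress=True)
s=status.read_state();print(s['tool_pos'],s['ee_rot'],s['joint_pos'])
R=s['ee_rot'];print('shift to above ball',R.T@(np.array([538.8,247.9,231])-s['tool_pos']))
print('ball px',proj('wrist',[538.8,247.9,42])); cap('wrist','w1')
```

```text
[517.071 253.349 230.497] [[-0.756  0.655 -0.001]
 [ 0.655  0.756 -0.001]
 [ 0.    -0.001 -1.   ]] [26.104 21.472 10.462 79.058 -0.001 67.005]
shift to above ball [-19.991  10.108  -0.523]
ball px [335.224 238.113]
```

View pics/w1.png

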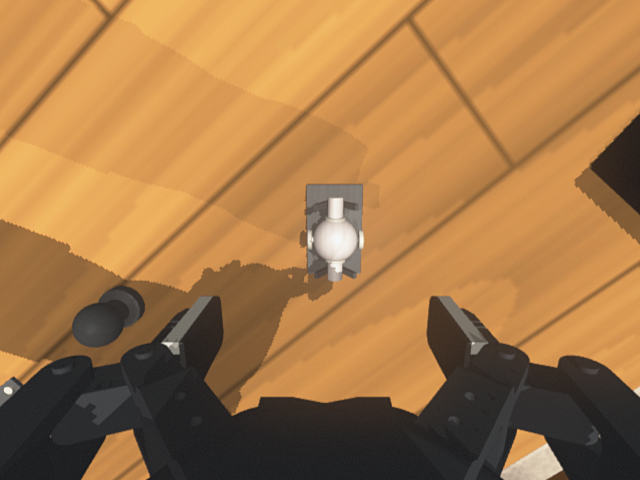

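The ball is at (335,239), matching its projection, and the stems are aligned square to the jaws. I'm descending partway.

>>> {"name": "move_arm", "arguments": {"rows": [{"translation":[-0.02,0.01,0],"spin":0,"hand":0.085},{"translation":[-0.02,0.01,0.04],"spin":0,"hand":0.085},{"translation":[-0.02,0.01,0.08],"spin":0,"hand":0.085},{"translation":[-0.02,0.01,0.11],"spin":0,"hand":0.085},{"translation":[-0.02,0.01,0.13],"spin":0,"hand":0.085},{"translation":[-0.02,0.01,0.14],"spin":0,"hand":0.085},{"translation":[-0.02,0.01,0.14],"spin":0,"hand":0.085},{"translation":[-0.02,0.01,0.14],"spin":0,"hand":0.085}]}}

```text
time: 1.78
tool_pos: [537.4, 250.3, 92.2]
ee_rot: [[-0.759, 0.651, 0.0], [0.651, 0.759, 0.0], [-0.0, 0.0, -1.0]]
wrist_force: [0.3, 0.1, -0.3]
opening: 85.1
```

Run:
```python
from h import *
np.set_printoptions(precision=3,suppress=True)
s=status.read_state();print(s['tool_pos'])
R=s['ee_rot'];print('shift',R.T@(np.array([538.8,247.9,18])-s['tool_pos']))
print('ball px',proj('wrist',[538.8,247.9,42])); cap('wrist','w2')
```

```text
[537.35  250.311  92.223]
shift [-2.66  -0.922 74.223]
ball px [323.457 269.954]
```

View pics/w2.png

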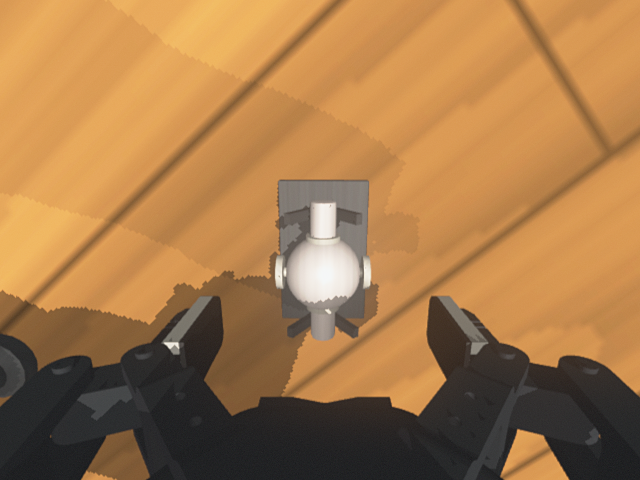

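Ball at (323,271) vs projected (323.5,270): good. Descending to the grasp and closing.

>>> {"name": "move_arm", "arguments": {"rows": [{"translation":[-0.0025,-0.001,0.03],"spin":0,"hand":0.085},{"translation":[-0.0025,-0.001,0.055],"spin":0,"hand":0.085},{"translation":[-0.0025,-0.001,0.068],"spin":0,"hand":0.085},{"translation":[-0.0025,-0.001,0.074],"spin":0,"hand":0.085},{"translation":[-0.0025,-0.001,0.074],"spin":0,"hand":0.085},{"translation":[-0.0025,-0.001,0.074],"spin":0,"hand":0.085}]}}

```text
time: 2.33
tool_pos: [539.7, 247.7, 18.8]
ee_rot: [[-0.758, 0.652, 0.002], [0.652, 0.758, 0.001], [-0.001, 0.002, -1.0]]
wrist_force: [0.5, -0.1, 2.0]
opening: 84.7
```

Run:
```python
from h import *
np.set_printoptions(precision=3,suppress=True)
s=status.read_state();print(s['tool_pos'],s['wrist_force'])
R=s['ee_rot'];print('shift',R.T@(np.array([538.8,247.9,18])-s['tool_pos']))
a=cap('side','s3')
cv2.imwrite('pics/s3z.png',cv2.resize(a[260:460,160:400],None,fx=3,fy=3))
cap('wrist','w3')
```

```text
[539.715 247.659  18.839] [ 0.509 -0.087  2.004]
shift [ 0.852 -0.416  0.838]
```

View pics/s3z.png

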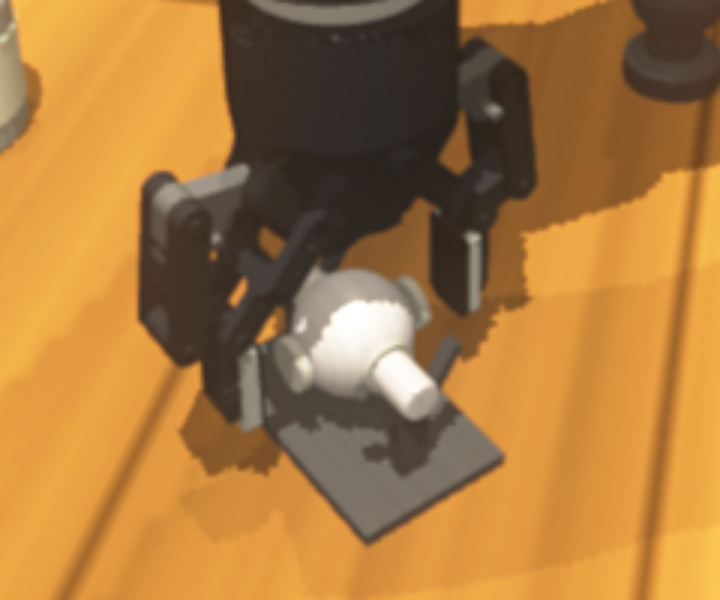

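View pics/w3.png

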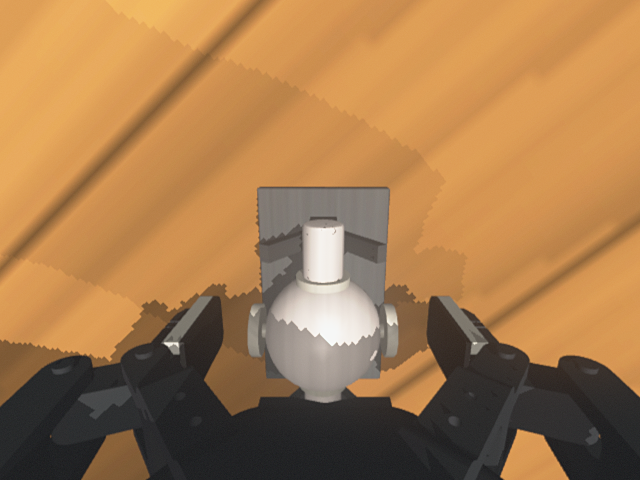

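The bosses at (256,330) and (390,330) lie between the pads and are well centred. Closing.

>>> {"name": "move_arm", "arguments": {"rows": [{"translation":[0.0005,0,0],"spin":0,"hand":0.06},{"translation":[0.0005,0,0],"spin":0,"hand":0.056},{"translation":[0.0005,0,0],"spin":0,"hand":0.045},{"translation":[0.0005,0,0],"spin":0,"hand":0.045},{"translation":[0.0005,0,0],"spin":0,"hand":0.045},{"translation":[0.0005,0,0],"spin":0,"hand":0.045},{"translation":[0.0005,0,0],"spin":0,"hand":0.045},{"translation":[0.0005,0,0],"spin":0,"hand":0.045}]}}

```text
time: 3.1
tool_pos: [538.9, 247.7, 18.0]
ee_rot: [[-0.758, 0.652, 0.001], [0.652, 0.758, 0.001], [-0.0, 0.001, -1.0]]
wrist_force: [-0.3, 0.2, 7.4]
opening: 53.0
```

Run:
```python
from h import *
s=status.read_state();print(s['tool_pos'],s['wrist_force'],s['opening'])
a=cap('side','s4')
cv2.imwrite('pics/s4z.png',cv2.resize(a[260:460,160:400],None,fx=3,fy=3))
```

```text
[538.8583248  247.6951867   18.01866324] [-0.26829437  0.24859387  7.41461553] 53.04075313130246
```

View pics/s4z.png

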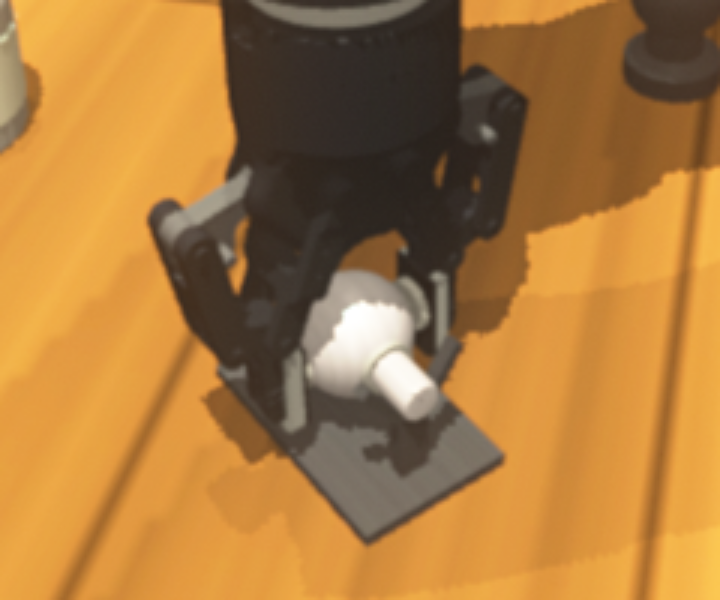

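Gripped at 53 mm on the bosses. Lifting gently.

>>> {"name": "move_arm", "arguments": {"rows": [{"translation":[0,0,-0.004],"spin":0,"hand":0.045},{"translation":[0,0,-0.01],"spin":0,"hand":0.045},{"translation":[0,0,-0.016],"spin":0,"hand":0.045},{"translation":[0,0,-0.022],"spin":0,"hand":0.045},{"translation":[0,0,-0.028],"spin":0,"hand":0.045},{"translation":[0,0,-0.034],"spin":0,"hand":0.045},{"translation":[0,0,-0.042],"spin":0,"hand":0.045},{"translation":[0,0,-0.05],"spin":0,"hand":0.045}]}}

```text
time: 3.82
tool_pos: [538.4, 247.4, 68.1]
ee_rot: [[-0.758, 0.652, -0.0], [0.652, 0.758, -0.0], [0.0, -0.0, -1.0]]
wrist_force: [-0.5, 0.0, -1.6]
opening: 53.0
```

>>> {"name": "move_arm", "arguments": {"rows": [{"translation":[0,0,-0.01],"spin":0,"hand":0.045},{"translation":[0,0,-0.025],"spin":0,"hand":0.045},{"translation":[0,0,-0.04],"spin":0,"hand":0.045},{"translation":[0,0,-0.055],"spin":0,"hand":0.045},{"translation":[0,0,-0.07],"spin":0,"hand":0.045},{"translation":[0,0,-0.085],"spin":0,"hand":0.045},{"translation":[0,0,-0.095],"spin":0,"hand":0.045},{"translation":[0,0,-0.1],"spin":0,"hand":0.045}]}}

```text
time: 4.48
tool_pos: [539.0, 247.7, 169.2]
ee_rot: [[-0.758, 0.652, 0.002], [0.652, 0.758, 0.001], [-0.001, 0.002, -1.0]]
wrist_force: [0.6, -0.5, -2.4]
opening: 53.2
```

Run:
```python
from h import *
s=status.read_state();print(s['tool_pos'],s['wrist_force'],s['opening'])
a=cap('side','s5')
cv2.imwrite('pics/s5z.png',cv2.resize(a[200:400,160:400],None,fx=3,fy=3))
cap('wrist','w5')
```

```text
[538.99900322 247.68092018 169.2109147 ] [ 0.57395722 -0.51491115 -2.44880285] 53.209272492101285
```

View pics/s5z.png

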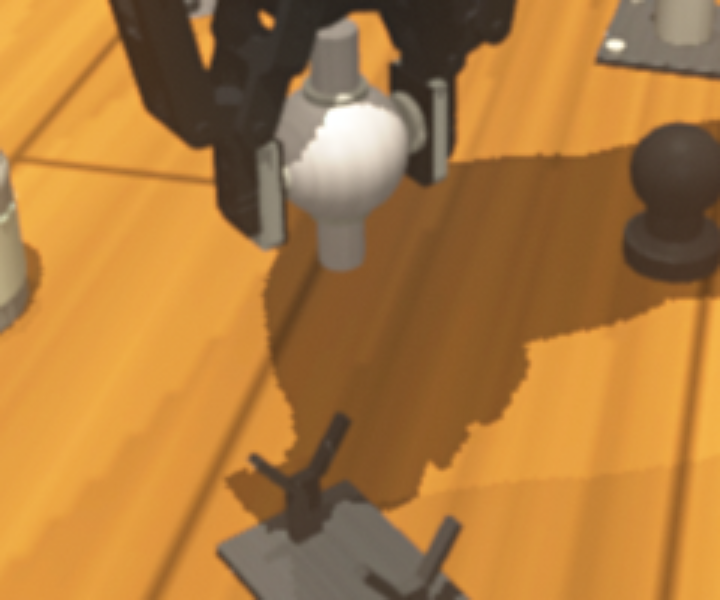

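View pics/w5.png

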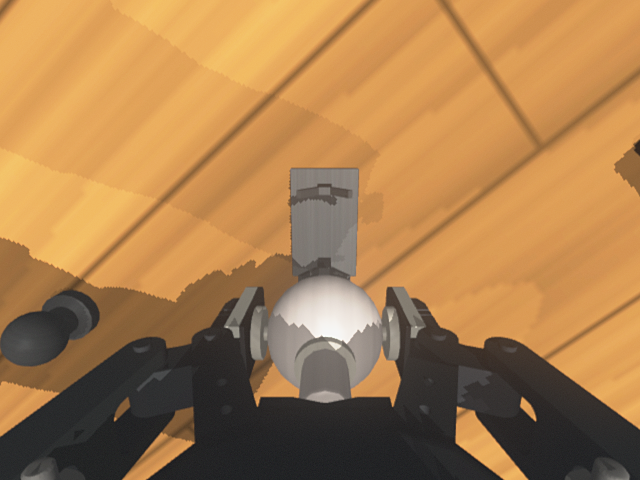

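The float swung to vertical, with its stem tip at (340,265) in the zoomed side view, and is held by the bosses. I'm carrying it smoothly to above the stand.

>>> {"name": "move_arm", "arguments": {"rows": [{"translation":[-0.0016,-0.0026,0],"spin":0,"hand":0.045},{"translation":[-0.0047,-0.0077,0],"spin":0,"hand":0.045},{"translation":[-0.0094,-0.0154,0],"spin":0,"hand":0.045},{"translation":[-0.0156,-0.0256,0],"spin":0,"hand":0.045},{"translation":[-0.0234,-0.0384,0],"spin":0,"hand":0.045},{"translation":[-0.0323,-0.0529,0],"spin":0,"hand":0.045},{"translation":[-0.0417,-0.0683,0],"spin":0,"hand":0.045},{"translation":[-0.051,-0.0837,0],"spin":0,"hand":0.045}]}}

```text
time: 5.25
tool_pos: [521.9, 148.7, 167.2]
ee_rot: [[-0.758, 0.653, -0.0], [0.653, 0.758, -0.0], [0.0, -0.0, -1.0]]
wrist_force: [0.1, -0.1, -0.6]
opening: 52.8
```

>>> {"name": "move_arm", "arguments": {"rows": [{"translation":[-0.0104,-0.0171,0],"spin":0,"hand":0.045},{"translation":[-0.0208,-0.0342,0],"spin":0,"hand":0.045},{"translation":[-0.0312,-0.0513,0],"spin":0,"hand":0.045},{"translation":[-0.0416,-0.0684,0],"spin":0,"hand":0.045},{"translation":[-0.052,-0.0854,0],"spin":0,"hand":0.045},{"translation":[-0.0625,-0.1025,0],"spin":0,"hand":0.045},{"translation":[-0.0729,-0.1196,0],"spin":0,"hand":0.045},{"translation":[-0.0833,-0.1366,0],"spin":0,"hand":0.045}]}}

```text
time: 5.92
tool_pos: [495.5, -9.2, 167.3]
ee_rot: [[-0.758, 0.653, -0.0], [0.653, 0.758, -0.0], [-0.0, -0.0, -1.0]]
wrist_force: [0.7, 0.1, -1.6]
opening: 52.9
```

>>> {"name": "move_arm", "arguments": {"rows": [{"translation":[-0.0104,-0.0171,0],"spin":0,"hand":0.045},{"translation":[-0.0208,-0.0342,0],"spin":0,"hand":0.045},{"translation":[-0.0312,-0.0513,0],"spin":0,"hand":0.045},{"translation":[-0.0416,-0.0684,0],"spin":0,"hand":0.045},{"translation":[-0.052,-0.0854,0],"spin":0,"hand":0.045},{"translation":[-0.0625,-0.1025,0],"spin":0,"hand":0.045},{"translation":[-0.0729,-0.1196,0],"spin":0,"hand":0.045},{"translation":[-0.0833,-0.1366,0],"spin":0,"hand":0.045}]}}

```text
time: 6.58
tool_pos: [469.2, -166.8, 167.3]
ee_rot: [[-0.758, 0.653, -0.0], [0.653, 0.758, -0.0], [-0.0, -0.0, -1.0]]
wrist_force: [0.2, 0.7, -0.8]
opening: 53.1
```

>>> {"name": "move_arm", "arguments": {"rows": [{"translation":[-0.0089,-0.0145,0],"spin":0,"hand":0.045},{"translation":[-0.0161,-0.0265,0],"spin":0,"hand":0.045},{"translation":[-0.0219,-0.0359,0],"spin":0,"hand":0.045},{"translation":[-0.026,-0.0427,0],"spin":0,"hand":0.045},{"translation":[-0.0292,-0.0478,0],"spin":0,"hand":0.045},{"translation":[-0.0312,-0.0512,0],"spin":0,"hand":0.045},{"translation":[-0.032,-0.0524,0],"spin":0,"hand":0.045},{"translation":[-0.0323,-0.0529,0],"spin":0,"hand":0.045}]}}

```text
time: 7.25
tool_pos: [460.6, -226.1, 167.3]
ee_rot: [[-0.758, 0.652, -0.0], [0.652, 0.758, 0.0], [0.0, 0.0, -1.0]]
wrist_force: [0.5, -0.6, -2.4]
opening: 53.2
```

>>> {"name": "move_arm", "arguments": {"rows": [{"translation":[0,0,0],"spin":0,"hand":0.045},{"translation":[0,0,0],"spin":0,"hand":0.045},{"translation":[0,0,0],"spin":0,"hand":0.045},{"translation":[0,0,0],"spin":0,"hand":0.045},{"translation":[0,0,0],"spin":0,"hand":0.045},{"translation":[0,0,0],"spin":0,"hand":0.045},{"translation":[0,0,0],"spin":0,"hand":0.045},{"translation":[0,0,0],"spin":0,"hand":0.045}]}}

```text
time: 7.92
tool_pos: [460.6, -226.2, 167.3]
ee_rot: [[-0.758, 0.652, -0.0], [0.652, 0.758, -0.0], [0.0, -0.0, -1.0]]
wrist_force: [0.3, -1.1, -1.0]
opening: 53.2
```

Run:
```python
from h import *
s=status.read_state();print(s['time'],s['tool_pos'],s['wrist_force'],s['opening'])
print(s['ee_rot'])
a=cap('side','s6'); cv2.imwrite('pics/s6z.png',cv2.resize(a[60:260,280:500],None,fx=3,fy=3))
t=cap('top','t6');cap('wrist','w6')
print('mouth px side',proj('side',[461,-226,56]),'ball',proj('side',s['tool_pos']+[0,0,24]),'stem tip',proj('side',s['tool_pos']+[0,0,-18]))
```

```text
7.9167 [ 460.62103244 -226.18285853  167.31040199] [ 0.27507809 -1.06571128 -0.95098722] 53.237182560637095
[[-7.58052625e-01  6.52193389e-01 -2.97691112e-05]
 [ 6.52193389e-01  7.58052625e-01 -3.14279717e-05]
 [ 2.06943753e-06 -4.32392739e-05 -9.99999999e-01]]
mouth px side [389.4248051  184.31877088] ball [395.57277678 109.0258087 ] stem tip [393.6418488  133.55882821]
```

View pics/s6z.png

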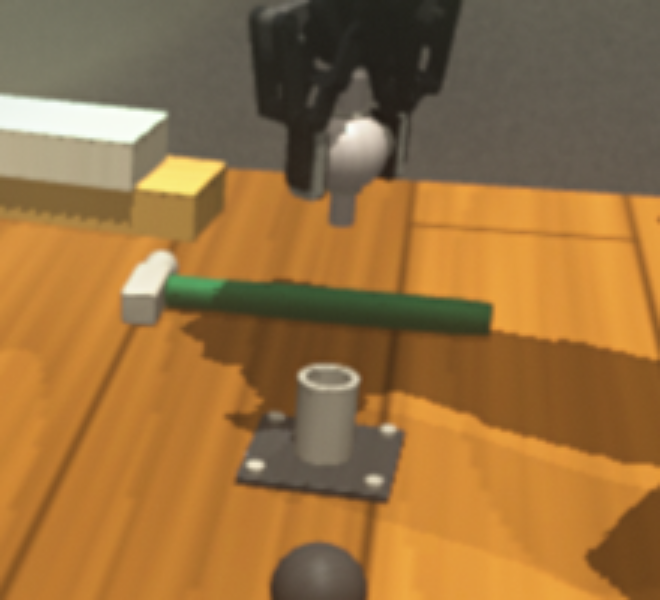

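View pics/w6.png

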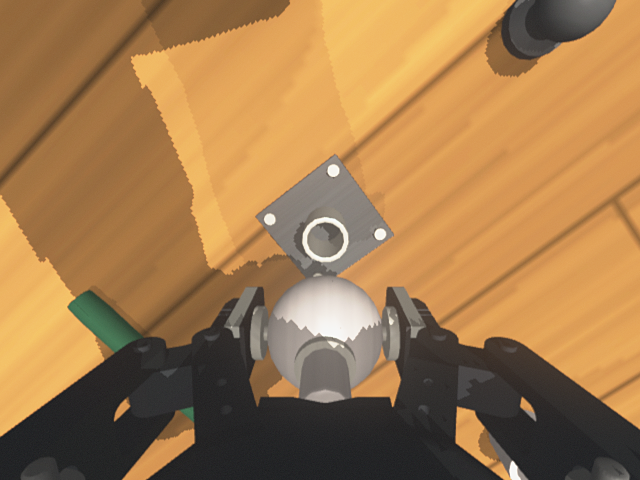

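View pics/t6.png

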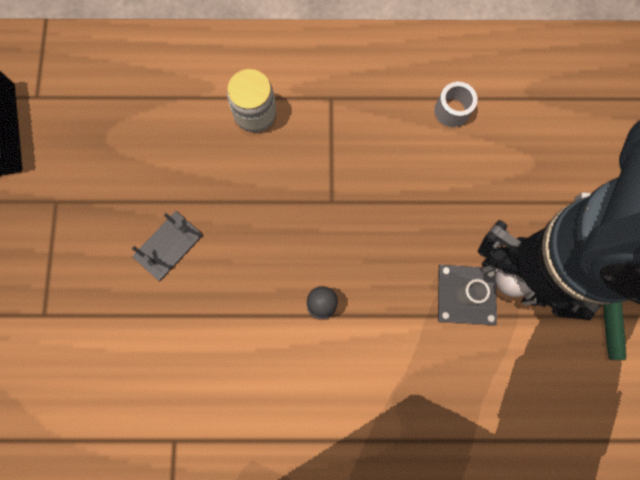

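The stem hangs vertically with its tip at (394,134), as predicted. The wrist image shows the mouth ring at (325,240).

Run:
```python
from h import *
np.set_printoptions(precision=2,suppress=True)
print('wrist',plane('wrist',325.5,240,56),'top',plane('top',477.8,291,56))
print(tri(ray('wrist',325.5,240),ray('side',280+328/3,60+378/3)),tri(ray('top',477.8,291),ray('side',280+328/3,60+378/3)))
```

```text
wrist [ 461.71 -226.5    56.  ] top [ 460.54 -225.82   56.  ]
(array([ 461.7 , -227.06,   52.45]), np.float64(1.4724422998337163)) (array([ 460.97, -227.05,   52.28]), np.float64(0.029487570321211177))
```

>>> {"name": "move_arm", "arguments": {"rows": [{"translation":[0,0,0.008],"spin":0,"hand":0.045},{"translation":[0,0,0.02],"spin":0,"hand":0.045},{"translation":[0,0,0.035],"spin":0,"hand":0.045},{"translation":[0,0,0.05],"spin":0,"hand":0.045},{"translation":[0,0,0.064],"spin":0,"hand":0.045},{"translation":[0,0,0.073],"spin":0,"hand":0.045},{"translation":[0,0,0.078],"spin":0,"hand":0.045},{"translation":[0,0,0.08],"spin":0,"hand":0.045}]}}

```text
time: 8.73
tool_pos: [460.3, -226.0, 86.5]
ee_rot: [[-0.758, 0.652, -0.001], [0.652, 0.758, 0.0], [0.001, -0.0, -1.0]]
wrist_force: [-0.2, 0.1, -1.5]
opening: 52.9
```

Run:
```python
from h import *
s=status.read_state();print(s['time'],s['tool_pos'],s['wrist_force'],s['opening'])
a=cap('side','s7'); cv2.imwrite('pics/s7z.png',cv2.resize(a[100:240,320:460],None,fx=4,fy=4))
a=cap('wrist','w7');cv2.imwrite('pics/w7z.png',cv2.resize(a[220:420,210:450],None,fx=3,fy=3))
a=cap('top','t7');cv2.imwrite('pics/t7z.png',cv2.resize(a[230:350,420:580],None,fx=4,fy=4))
```

```text
8.7333 [ 460.2508032  -226.02363624   86.52294453] [-0.19157666  0.10549289 -1.47073711] 52.8854515238047
```

View pics/s7z.png

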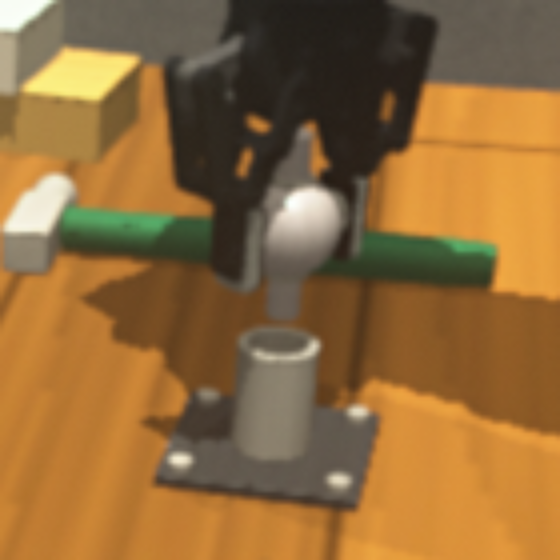

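View pics/w7z.png

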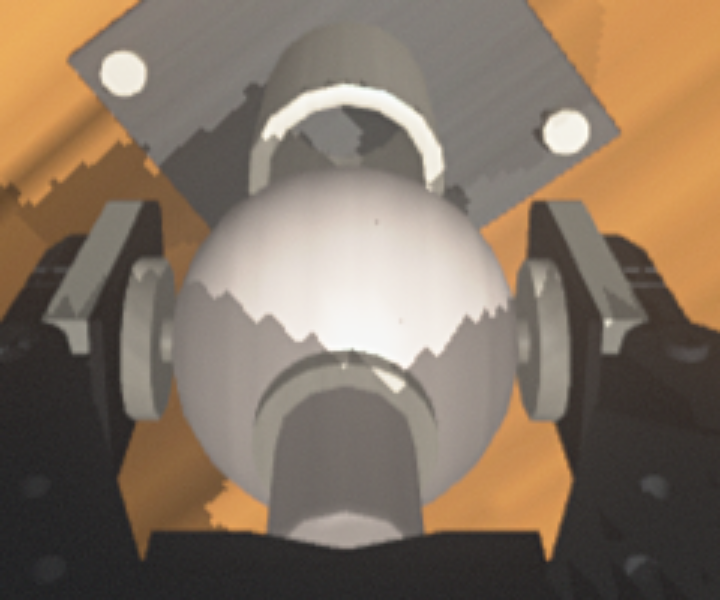

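View pics/t7z.png

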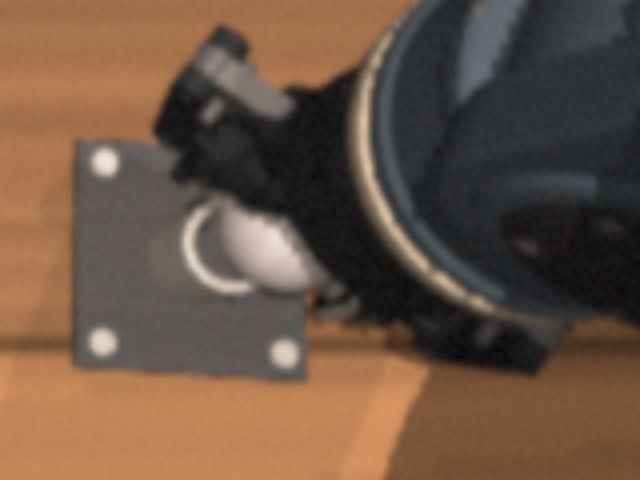

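Laterally aligned: the stem tip at zoomed (284,314) is over the mouth at (279,345), and the wrist view is centred. Inserting slowly.

>>> {"name": "move_arm", "arguments": {"rows": [{"translation":[-0.0005,-0.0005,0.004],"spin":0,"hand":0.045},{"translation":[-0.0005,-0.0005,0.009],"spin":0,"hand":0.045},{"translation":[-0.0005,-0.0005,0.014],"spin":0,"hand":0.045},{"translation":[-0.0005,-0.0005,0.019],"spin":0,"hand":0.045},{"translation":[-0.0005,-0.0005,0.024],"spin":0,"hand":0.045},{"translation":[-0.0005,-0.0005,0.028],"spin":0,"hand":0.045},{"translation":[-0.0005,-0.0005,0.031],"spin":0,"hand":0.045},{"translation":[-0.0005,-0.0005,0.033],"spin":0,"hand":0.045}]}}

```text
time: 9.55
tool_pos: [460.5, -226.8, 53.8]
ee_rot: [[-0.758, 0.652, -0.0], [0.652, 0.758, 0.0], [0.0, -0.0, -1.0]]
wrist_force: [-0.4, -0.4, -1.4]
opening: 53.1
```

Run:
```python
from h import *
s=status.read_state();print(s['time'],s['tool_pos'],s['wrist_force'],s['opening'])
a=cap('side','s8'); cv2.imwrite('pics/s8z.png',cv2.resize(a[100:240,320:460],None,fx=4,fy=4))
a=cap('wrist','w8');cv2.imwrite('pics/w8z.png',cv2.resize(a[220:420,210:450],None,fx=3,fy=3))
```

```text
9.55 [ 460.50193619 -226.80667891   53.79751519] [-0.40211152 -0.42095617 -1.41602211] 53.087820281422076
```

View pics/s8z.png

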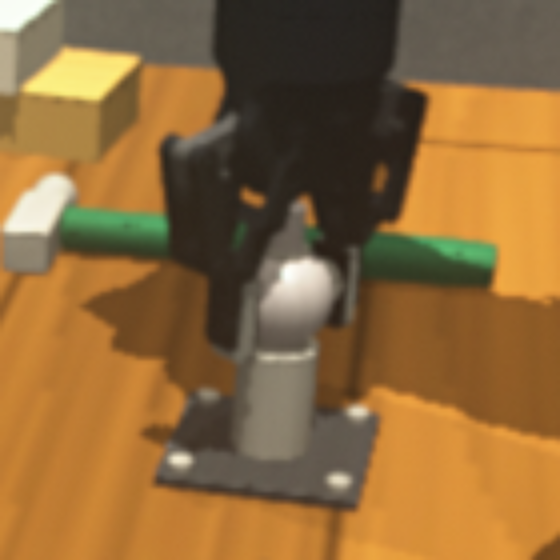

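View pics/w8z.png

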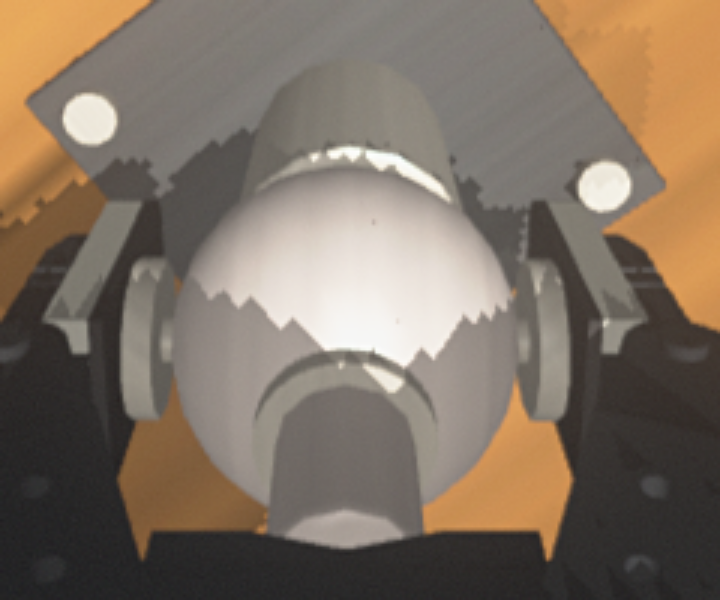

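The stem is in the pipe and the ball is nearly on the rim, with no contact force. The final few mm follow.

>>> {"name": "move_arm", "arguments": {"rows": [{"translation":[0,0.001,0.001],"spin":0,"hand":0.045},{"translation":[0,0.001,0.002],"spin":0,"hand":0.045},{"translation":[0,0.001,0.003],"spin":0,"hand":0.045},{"translation":[0,0.001,0.003],"spin":0,"hand":0.045}]}}

```text
time: 9.98
tool_pos: [461.3, -226.1, 51.2]
ee_rot: [[-0.758, 0.652, -0.0], [0.652, 0.758, 0.0], [0.0, -0.0, -1.0]]
wrist_force: [-0.6, -1.7, -0.9]
opening: 53.2
```

>>> {"name": "move_arm", "arguments": {"rows": [{"translation":[0,0,0.0005],"spin":0,"hand":0.045},{"translation":[0,0,0.001],"spin":0,"hand":0.045},{"translation":[0,0,0.001],"spin":0,"hand":0.045}]}}

```text
time: 10.23
tool_pos: [461.3, -226.1, 50.3]
ee_rot: [[-0.758, 0.652, -0.0], [0.652, 0.758, 0.0], [0.0, -0.0, -1.0]]
wrist_force: [-0.4, -0.5, -1.1]
opening: 53.2
```

>>> {"name": "move_arm", "arguments": {"rows": [{"translation":[0,0,0.0005],"spin":0,"hand":0.045},{"translation":[0,0,0.001],"spin":0,"hand":0.045},{"translation":[0,0,0.001],"spin":0,"hand":0.045}]}}

```text
time: 10.48
tool_pos: [461.3, -226.1, 49.2]
ee_rot: [[-0.758, 0.652, -0.0], [0.652, 0.758, 0.0], [0.0, -0.0, -1.0]]
wrist_force: [0.3, -0.1, -1.8]
opening: 53.0
```

Run:
```python
from h import *
s=status.read_state();print(s['time'],s['tool_pos'],s['wrist_force'],s['opening'])
a=cap('side','s9'); cv2.imwrite('pics/s9z.png',cv2.resize(a[140:220,360:420],None,fx=7,fy=7))
a=cap('wrist','w9');cv2.imwrite('pics/w9z.png',cv2.resize(a[220:420,210:450],None,fx=3,fy=3))
```

```text
10.4833 [ 461.28594858 -226.12309624   49.20366839] [ 0.25080998 -0.10044027 -1.78144842] 52.98734706740589
```

View pics/s9z.png

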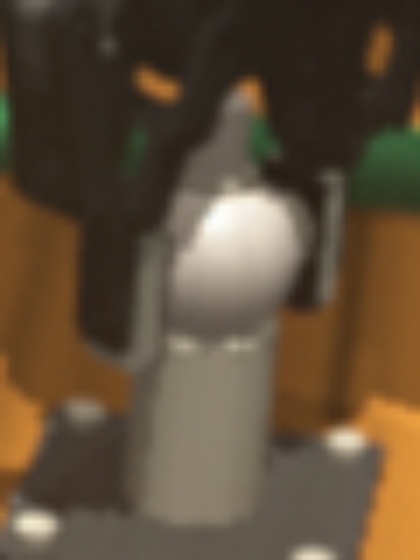

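View pics/w9z.png

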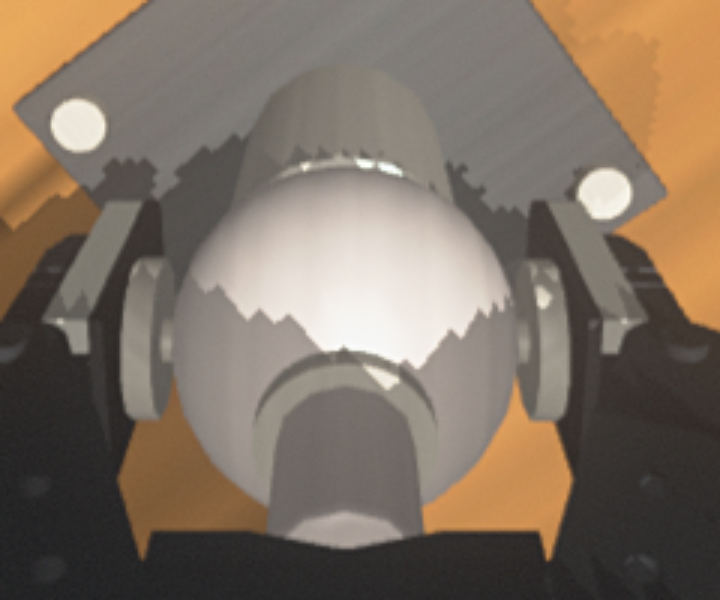

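>>> {"name": "move_arm", "arguments": {"rows": [{"translation":[0,0,0.0005],"spin":0,"hand":0.045},{"translation":[0,0,0.001],"spin":0,"hand":0.045},{"translation":[0,0,0.001],"spin":0,"hand":0.045}]}}

```text
time: 10.83
tool_pos: [461.3, -226.2, 48.4]
ee_rot: [[-0.758, 0.652, 0.0], [0.652, 0.758, -0.0], [-0.0, 0.0, -1.0]]
wrist_force: [-1.1, 0.7, 2.0]
opening: 52.8
```

Contact has begun (force changed from -1.8 to +2 N). Releasing.

>>> {"name": "move_arm", "arguments": {"rows": [{"translation":[0,0,0],"spin":0,"hand":0.056},{"translation":[0,0,0],"spin":0,"hand":0.06},{"translation":[0,0,0],"spin":0,"hand":0.07},{"translation":[0,0,0],"spin":0,"hand":0.08},{"translation":[0,0,0],"spin":0,"hand":0.085},{"translation":[0,0,0],"spin":0,"hand":0.085},{"translation":[0,0,0],"spin":0,"hand":0.085},{"translation":[0,0,0],"spin":0,"hand":0.085}]}}

```text
time: 11.5
tool_pos: [461.3, -226.1, 48.3]
ee_rot: [[-0.758, 0.652, 0.0], [0.652, 0.758, -0.0], [-0.0, -0.0, -1.0]]
wrist_force: [-0.0, -0.9, 1.0]
opening: 84.7
```

Run:
```python
from h import *
s=status.read_state();print(s['time'],s['tool_pos'],s['wrist_force'],s['opening'])
a=cap('wrist','w10');cv2.imwrite('pics/w10z.png',cv2.resize(a[220:420,180:480],None,fx=2.5,fy=2.5))
```

```text
11.5 [ 461.34498436 -226.14973141   48.32120259] [-0.03950727 -0.93490373  1.01013452] 84.72106694292624
```

View pics/w10z.png

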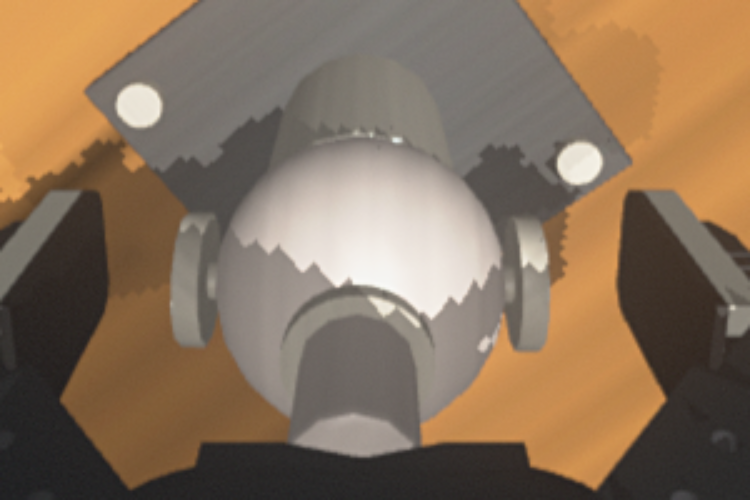

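Released: both pads are clear of the bosses at zoomed (192,280) and (530,285). The ball is seated. Retreating straight up.

>>> {"name": "move_arm", "arguments": {"rows": [{"translation":[0,0,-0.005],"spin":0,"hand":0.085},{"translation":[0,0,-0.015],"spin":0,"hand":0.085},{"translation":[0,0,-0.03],"spin":0,"hand":0.085},{"translation":[0,0,-0.05],"spin":0,"hand":0.085},{"translation":[0,0,-0.075],"spin":0,"hand":0.085},{"translation":[0,0,-0.1],"spin":0,"hand":0.085},{"translation":[0,0,-0.125],"spin":0,"hand":0.085},{"translation":[0,0,-0.15],"spin":0,"hand":0.085}]}}

```text
time: 12.22
tool_pos: [461.2, -226.1, 200.6]
ee_rot: [[-0.758, 0.652, 0.001], [0.652, 0.758, -0.0], [-0.001, 0.0, -1.0]]
wrist_force: [0.5, -0.1, 0.3]
opening: 85.0
```

>>> {"name": "move_arm", "arguments": {"rows": [{"translation":[0.03,0,-0.01],"spin":0,"hand":0.085},{"translation":[0.06,0,-0.01],"spin":0,"hand":0.085},{"translation":[0.09,0,-0.01],"spin":0,"hand":0.085},{"translation":[0.1,0,-0.01],"spin":0,"hand":0.085},{"translation":[0.1,0,-0.01],"spin":0,"hand":0.085}]}}

```text
time: 12.63
tool_pos: [384.3, -159.9, 209.6]
ee_rot: [[-0.759, 0.652, 0.001], [0.652, 0.759, -0.0], [-0.001, 0.0, -1.0]]
wrist_force: [0.3, 0.3, 1.4]
opening: 84.9
```

Run:
```python
from h import *
np.set_printoptions(precision=2,suppress=True)
s=status.read_state();print(s['time'],s['tool_pos'],s['wrist_force'],s['opening'])
a=cap('side','s11'); t=cap('top','t11')
cv2.imwrite('pics/st11.png',np.hstack([cv2.resize(a[130:270,330:450],None,fx=3,fy=3),cv2.resize(t[230:370,420:560],None,fx=3,fy=3)]))
print('expect side ball,top',proj('side',[461,-226,73]),proj('side',[461,-226,115]),'top',proj('top',[461,-226,73]),proj('top',[461,-226,115]))
```

```text
12.6333 [ 384.32 -159.87  209.59] [0.28 0.32 1.37] 84.90936028002204
expect side ball,top [390.12 175.44] [391.9  152.82] top [481.74 289.36] [492.04 285.82]
```

View pics/st11.png

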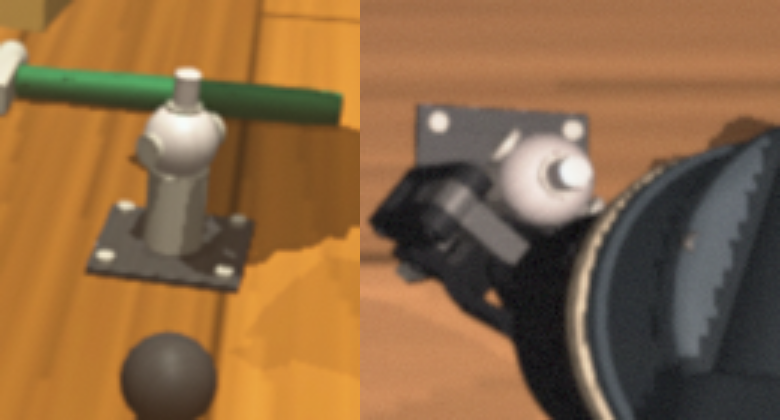

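View pics/t11.png

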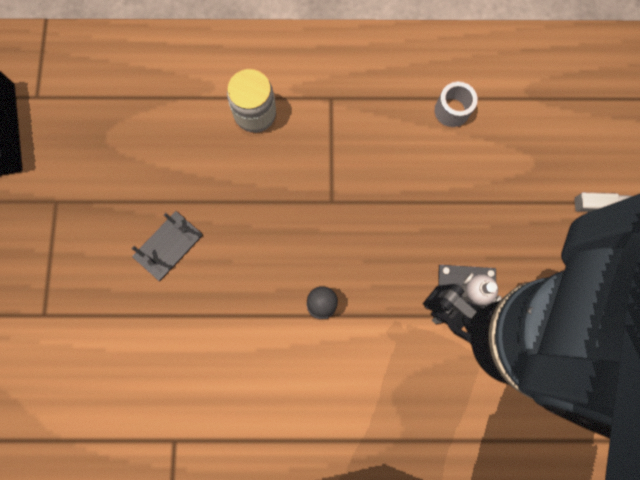

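The float is upright on the pipe. Its stem top at (392.7,155) compares with (391.9,152.8) expected, and the tow ball is unmoved at (322,302). The gripper is clear.

Run:
```python
from h import *
print(ticket.close_job())
```

```text
the job is handed in; nothing more can be done
None
```

The float is standing upright in the pipe, heavy end down, with its ball on the rim. I gripped it by both bosses and lifted it off the rest. It swung to hang vertical, and I carried it over and lowered it into the pipe. I stopped when the wrist force changed from about -2 N to +2 N, then released it and backed the arm away. The job was handed in at about 12.7 s.

- **Float:** in the last side view the top of the stem is at (392.7, 155), about 2 px from the expected (391.9, 152.8). The ball is seated on the rim.
- **Which end is heavy:** I judged this only by how the float swung freely. It hung vertical and stayed that way up to insertion.
- **Tow ball:** still at (322, 302) in the top view, the same as at the start.
- **Gripper:** clear of everything, and all my wrist-force readings stayed under 8 N.
- **One disagreement:** triangulating the pipe rim gave a height of about 52 mm against the stated 56 mm. I used the stated height, and contact came close to where it predicted.

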